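# Load the specimen carrier and hold the sprung stub on its stop

## Task

Load the specimen carrier from the stub rack in pocket order: first put the stub with the round resin block fully home in pocket 1, the plain pocket, and let go of it; then put the stub with the square resin block into pocket 2, the sprung one with the raised steel ring, and press it straight down against the spring until its flange sits flat and firmly on the ring. Finish while still holding it pressed there (it pops up if let go), with the bare stub, slide box and jar left where they are.

Things in the scene. Friction and masses are not known exactly. Their poses are not given: they have to be found in the camera images.
- stub_round: Loose aluminium stub, 56 to 112 g: pin 14 mm dia, 20 mm long, foot chamfered; above it a flange 36 mm dia, 6 mm thick; on that a round brown resin block, 26 mm dia, 34 mm high (top 40 mm above the origin). Origin: centre of the flange's underside (top of the pin), z up. Starts pin down in any of the rack's three holes, flange on the rack's top.
- stub_square: Loose aluminium stub, 56 to 112 g: pin 14 mm dia, 20 mm long, foot chamfered; above it a flange 36 mm dia, 6 mm thick; on that a square brown resin block, 26 x 26 mm, 34 mm high (top 40 mm above the origin, sides along the stub's x and y axes). Origin: centre of the flange's underside (top of the pin), z up. Starts pin down in any of the rack's three holes, flange on the rack's top.
- stub_bare: Bystander: a third aluminium stub of the same pin and flange, with no resin block, only a nub 12 mm in diameter and 8 mm high. Stays in its rack hole. Origin: centre of the flange's underside.
- rack: Dark grey stub rack, fixed to the bench, 60 mm (x) by 220 mm (y) by 30 mm high, with three through holes 17 mm in diameter in a row along its y axis, at y = -75, 0 and +75 mm. Origin: centre of its underside.
- carrier: Grey metal specimen carrier, fixed to the bench, 90 mm (x) by 180 mm (y) by 40 mm high, with two pockets along its y axis: pocket 1 (plain hole) at y = -42.5 mm, pocket 2 (sprung, with a raised steel ring) at y = +42.5 mm. Origin: centre of its underside.
- pocket1 (a point): Mouth of pocket 1: centre of a plain hole 17 mm in diameter and 40 mm deep, chamfered 2 mm, at the carrier's top face (40 mm above the bench). A stub is home when its flange lies on this face: its origin is then at this point.
- pocket2 (a point): Mouth of pocket 2: centre of the stop ring's top face, 46 mm above the bench. Hole 17 mm dia; the plunger's brass head stands 10 mm below this point when free. A stub is on the stop when its flange lies on the ring: its origin is then at this point. Left alone it stands about 10 mm too high on the plunger.
- stop_ring: Steel ring round pocket 2, the hard stop: 42 mm outer and 17 mm inner diameter, 6 mm high, fixed on the carrier's top. Origin: centre of its underside.
- plunger (a joint): Travel of the sprung plunger straight down in pocket 2, m: 0 free, about 0.010 when the stub's flange is on the ring. The spring pushes up with 3 N at 0, rising to 8 N at 0.010 (500 N/m).
- slide_box: Bystander: closed blue-grey slide box, 85 x 200 x 35 mm, 0.6 kg. Origin: centre of its underside.
- jar: Bystander: amber jar with black cap, 60 mm in diameter and 85 mm high. Origin: centre of its underside.

How it is judged:
By the outcome, as a careful person would: the job done as asked, in the order asked, and still so for the second after the job is handed in, while the arm keeps its last pose, push and grip.
It also fails if it takes over 56 s, if anything falls off the work surface, if the arm or the gripper's body presses on something with over 40 N, if the wrist force passes 120 N, or if a joint passes its speed limit or range.

## Robot

A 7-joint arm with a two-finger parallel gripper is mounted at the origin on the work surface. World frame = base frame: x ahead of the robot, y to its left, z up, the work surface at z = 0. Lengths are in mm, angles in rad, forces in N, time in s.
With the tool pointing down it reaches from about 425 to 950 mm from the base axis. Payload 4.7 kg.
Tool frame: the origin (TCP) lies on the centre line of the jaws, within the pads' length; the fingertips stand 14 mm ahead of it and the grasp point (between the pads) lies 5 mm behind it; z points along the fingers, y is the line along which they close (so a half turn about z gives the same grasp; the last joint's range is limited). The gripper opens to 85 mm and grips with 20 to 120 N. Pads are 22 mm wide; open, the fingers measure 114 mm over their backs; the gripper's body (76 mm by 85 mm) begins 54 mm behind the grasp point. The pads swing forward as they close: fully open they stand 13 mm farther back than shut.
Start: joints at [-0.029, 0.469, -0.049, 1.532, 0.024, 1.141, -0.082], TCP at [675.016, 0.045, 245.335] pointing down, gripper open.
Joint ranges: [-2.59, 2.59], [-0.33, 1.99], [-1.39, 1.29], [0.1, 2.45], [-1.04, 4.18], [0.21, 1.99], [-2.66, 2.66]. Speed limits (rad/s): [2.57, 2.57, 3.14, 3.14, 3.14, 3.14, 3.14].

## Interface

Orientations are given as a 3x3 rotation matrix whose columns are the frame's x, y, z axes.
In Python, from rig import * gives the robot as it stands.
- The arm moves only by the shell command python3 -m handwheel 'ROWS' [FORCE]. ROWS is JSON, a list of rows, each an object with "delta_rot": the turn, a rotation vector about the tool's x, y, z in units of 5 degrees (1.0 is 5 degrees), a list of three; "translation": the shift along the tool's x, y, z in units of 50 mm (1.0 is 50 mm), a list of three; "jaw": the gripper command: -1 is shut, 1 is fully open, values between are in proportion. In form: [{"delta_rot": [wx, wy, wz], "translation": [dx, dy, dz], "jaw": jaw}, ...]. A call has 1 to 5 rows; each row is the pose to reach, as a shift and turn from the pose commanded when the call began, along the tool's axes at that moment; what a row does not reach only later rows make up. A row lasts 1/8 s, in which the tool goes at most 62.5 mm and 10.7 degrees, less where a joint would pass 70% of its speed; a pose out of reach is approached as far as the arm can. A call with a gripper value outside its range is refused whole. The fingers move at their own pace and stop on an object; FORCE is the grip in N (left out, the last holds). Time passes only in rows, so rows that repeat a pose let the fingers close. It gives the time, the measured TCP pose, the force, the opening and the grip force at its end, in the units of the state.
- observe(): the state, without advancing time (a new reading comes with each control period).
- camera(name): name is "scene" or "side" or "wrist"; returns a dict with "pixels" (480x640x3 uint8, red, green, blue), "fx", "fy", "cx", "cy" (pixels), "rvec" (rotation vector, rad) and "tvec" (3), from world to camera coordinates, as OpenCV has them. Camera axes: x right, y down, z forward; pixel columns grow to the right and rows downward; lengths in mm; the calibration is good to about 2 mm. A picture is of the moment at which its call begins. There is no depth.
- job_done(): hands the job in; it is judged then, once.
The state is a dict: "t": time; "qpos": joint angles; "qd": joint speeds; "joint_efforts": joint torques, N m; "tcp_pos": TCP position; "tcp_rot": TCP orientation; "wrist_force": force on the tool from outside, world axes, zero at the start; "moment": the same for the moment, N m; "grip_width": finger opening in mm; "gripper_force": force on a finger pad.
Only numpy, scipy, OpenCV 4.12 (cv2) and the standard library are available. Lean on these libraries where they do the work, as an engineer would, in place of code of your own. Each camera call takes 0.05 s, during which the arm holds its last target. There are 200 camera calls.

## Working session

There is one attempt and no reset: what is moved stays moved. The work goes in short steps, Python scripts to look and compute and a shell command to move; the robot and the scene stay as the last step left them, time stands still between calls to the robot, and variables do not carry over. Pictures are saved under pics/ and viewed, at most 10 in all, crops included, and the job is handed in when it is done.

```bash
ls; mkdir -p pics; cat > h.py <<'E'
from rig import *
import numpy as np, cv2
def snap(n,f):
    c=camera(n); cv2.imwrite(f'pics/{f}.png',c['pixels'][:,:,::-1]); np.save(f'pics/{f}.npy',c,allow_pickle=True); return c
def load(f): return np.load(f'pics/{f}.npy',allow_pickle=True).item()
def ray(c,u,v):
    R=cv2.Rodrigues(np.array(c['rvec'],float))[0]; t=np.array(c['tvec'],float).ravel()
    return -R.T@t, R.T@np.array([(u-c['cx'])/c['fx'],(v-c['cy'])/c['fy'],1.])
def onz(c,u,v,z):
    o,d=ray(c,u,v); return o+d*(z-o[2])/d[2]
def proj(c,p):
    K=np.array([[c['fx'],0,c['cx']],[0,c['fy'],c['cy']],[0,0,1]])
    return cv2.projectPoints(np.array(p,float).reshape(-1,3),np.array(c['rvec'],float),np.array(c['tvec'],float),K,None)[0].reshape(-1,2)
E
python3 - <<'E'
from h import *
for n in ['scene','side','wrist']:
    c=snap(n,n+'0'); o,d=ray(c,320,240); print(n,o.round(),d.round(2),c['fx'])
s=observe(); print(s['t'],s['tcp_rot'],s['grip_width'],s['wrist_force'])
E
```

```text
pics
scene [1281.  186.  681.] [-0.7  -0.16 -0.69] 443.04250617396025
side [ 463. -791.  570.] [ 0.19  0.84 -0.52] 582.0572243872805
wrist [675.  79. 373.] [ 0.01 -0.31 -0.95] 390.98919400618064
0.15 [[-4.65300033e-05  9.99998868e-01 -1.50376694e-03]
 [ 9.99999999e-01  4.64871962e-05 -2.85015342e-05]
 [-2.84315960e-05 -1.50376826e-03 -9.99998869e-01]] 85.62552530469014 [ 0.79449184 -0.42223401  0.07097261]
```

View pics/scene0.png

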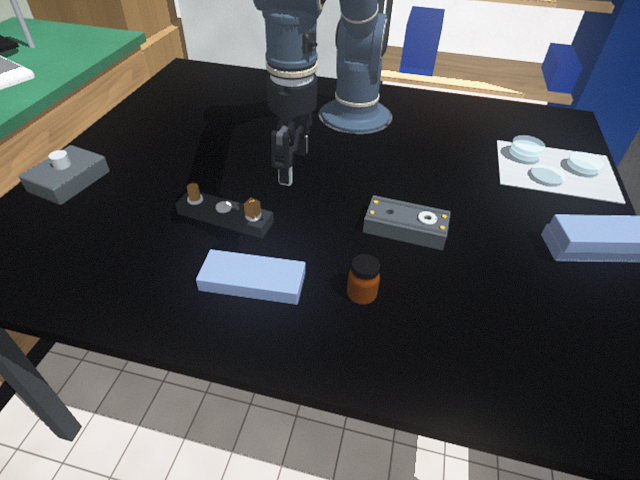

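View pics/side0.png

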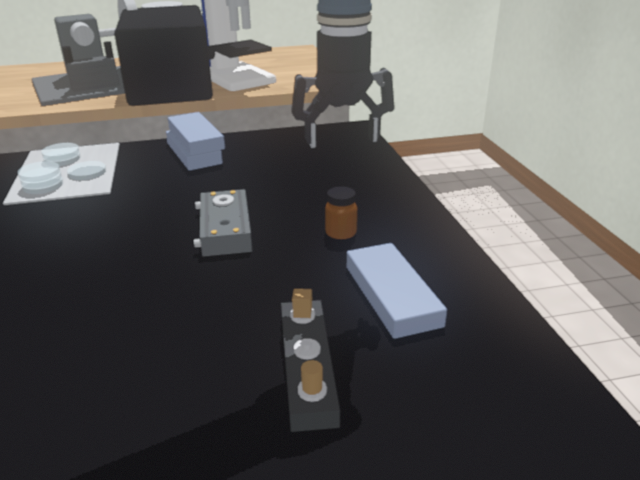

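View pics/wrist0.png

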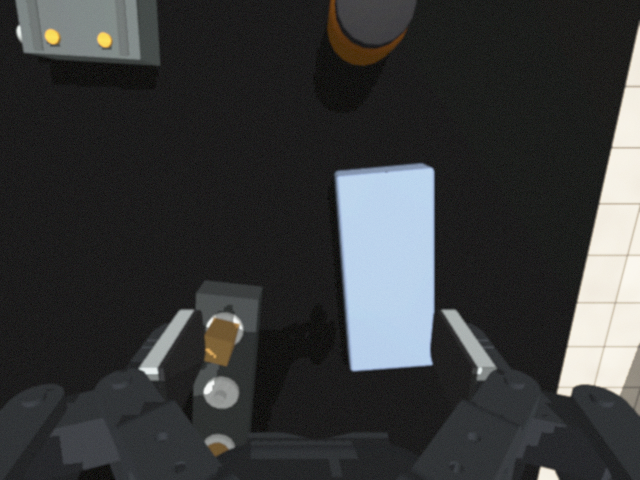

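The scene view shows the round stub at (194,193), the bare stub at (223,207), the square stub at (252,208), pocket 1 at (390,211) and the ring at (428,217). In the side view the round block is at (312,377), the square block at (302,303), pocket 1 at (225,223) and the ring at (223,200). The wrist view shows the square block at (220,340).

```bash
python3 - <<'E'
from h import *
sd=load('side0'); sc=load('scene0'); w=load('wrist0')
def P(n,c,uv,z): print(n,onz(c,*uv,z).round(1))
# yellow screws
for n,c,roi in [('side',sd,(180,180,90,80)),('scene',sc,(355,185,105,70))]:
    x,y,ww,hh=roi; im=c['pixels'][y:y+hh,x:x+ww]; hsv=cv2.cvtColor(im,cv2.COLOR_RGB2HSV)
    m=cv2.inRange(hsv,(12,120,120),(35,255,255)); k,_,st,ce=cv2.connectedComponentsWithStats(m)
    for i in range(1,k): 
        if st[i,4]>3: P(n+' screw',c,ce[i]+[x,y],41)
P('ring side',sd,(223,200),46);P('ring scene',sc,(428,217),46)
P('p1 side',sd,(225,222),40);P('p1 scene',sc,(390,211),40)
P('bare side',sd,(307,348),36);P('bare scene',sc,(223,206),36);P('bare wrist',w,(221,393),36)
for n,c,rois in [('side',sd,[(295,360,35,35),(288,285,30,36)]),('scene',sc,[(180,180,30,25),(240,195,28,25)]),('wrist',w,[(200,310,50,60)])]:
    for x,y,ww,hh in rois:
        hsv=cv2.cvtColor(c['pixels'][y:y+hh,x:x+ww],cv2.COLOR_RGB2HSV)
        m=cv2.inRange(hsv,(5,90,50),(25,255,255)); k,_,st,ce=cv2.connectedComponentsWithStats(m)
        i=1+st[1:,4].argmax(); P(n+' block',c,ce[i]+[x,y],53); print(st[i])
E
```

```text
side screw [472.4 134.7  41. ]
scene screw [470.6 134.2  41. ]
scene screw [510.5 131.7  41. ]
scene screw [479.5 289.3  41. ]
scene screw [518.8 287.5  41. ]
ring side [498.6 249.1  46. ]
ring scene [499.  255.1  46. ]
p1 side [495.2 169.7  40. ]
p1 scene [494.1 171.   40. ]
bare side [ 573.9 -200.8   36. ]
bare scene [ 575.8 -198.2   36. ]
bare wrist [ 574.8 -195.    36. ]
side block [ 565.1 -271.3   53. ]
[  6   0  21  34 604]
side block [ 583.1 -120.9   53. ]
[  4   3  20  29 506]
scene block [ 563.5 -274.2   53. ]
[  7   3  13  18 196]
scene block [ 581.2 -125.2   53. ]
[  4   2  17  21 273]
wrist block [ 582.7 -123.6   53. ]
[   4    9   35   48 1209]
```

```bash
R='{"delta_rot":[0,0,0],"translation":[-2.46,-1.86,0.9],"jaw":1}'; python3 -m handwheel '[{"delta_rot":[0,0,0],"translation":[-2.46,-1.86,0.9],"jaw":1},{"delta_rot":[0,0,0],"translation":[-2.46,-1.86,0.9],"jaw":1},{"delta_rot":[0,0,0],"translation":[-2.46,-1.86,0.9],"jaw":1},{"delta_rot":[0,0,0],"translation":[-2.46,-1.86,0.9],"jaw":1}]' 40; python3 -c "
from h import *
snap('wrist','wsq');print(observe()['tcp_pos'])"
```

```text
t: 0.65
tcp_pos: [579.4, -126.5, 199.3]
tcp_rot: [[0.006, 1.0, -0.003], [1.0, -0.006, -0.001], [-0.001, -0.003, -1.0]]
wrist_force: [0.4, 1.0, 0.4]
grip_width: 85.6
gripper_force: 0.0
[ 581.23137583 -124.04647583  199.98812701]
```

```bash
python3 -m handwheel '[{"delta_rot":[0,0,0],"translation":[-3,-0.36,0],"jaw":1},{"delta_rot":[0,0,0],"translation":[-3,-0.36,0],"jaw":1},{"delta_rot":[0,0,0],"translation":[-3,-0.36,0],"jaw":1},{"delta_rot":[0,0,0],"translation":[-3,-0.36,0],"jaw":1}]'; python3 -c "
from h import *
snap('wrist','wrd');print(observe()['tcp_pos'])
cv2.imwrite('pics/both.png',np.hstack([cv2.resize(cv2.imread('pics/'+f+'.png'),(400,300)) for f in('wsq','wrd')]))"
```

```text
t: 1.2
tcp_pos: [564.5, -274.5, 200.4]
tcp_rot: [[0.003, 1.0, 0.001], [1.0, -0.003, -0.001], [-0.001, 0.001, -1.0]]
wrist_force: [0.8, 0.3, -0.9]
grip_width: 85.5
gripper_force: 0.0
[ 565.1037877  -271.90742381  200.30579746]
```

View pics/both.png

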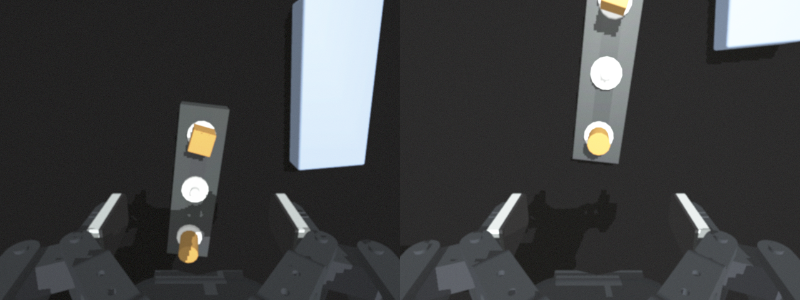

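Left half: the square block's top is at about (403,280) at full scale, turned slightly. Right half: the round block's top is at about (398,285), on its flange at (398,270).

```bash
python3 - <<'E'
from h import *
for f in ['wrd','wsq']:
    c=load(f); x,y,w,h=340,225,120,100
    hsv=cv2.cvtColor(c['pixels'][y:y+h,x:x+w],cv2.COLOR_RGB2HSV)
    b=cv2.inRange(hsv,(8,70,30),(28,255,255))
    V=hsv[...,2]; print(f,np.percentile(V[b>0],[5,25,50,75,95]))
    m=((b>0)&(V>215)).astype(np.uint8); m=cv2.morphologyEx(m,cv2.MORPH_OPEN,np.ones((3,3)))
    cn=max(cv2.findContours(m,0,2)[0],key=cv2.contourArea)+np.array([x,y])
    p=np.array([onz(c,*q[0],70)[:2] for q in cn],np.float32)
    r=cv2.minAreaRect(p); print('top',r, cv2.minEnclosingCircle(p)); 
    print('corners',cv2.boxPoints(r).round(1).tolist())
    fl=cv2.inRange(hsv,(0,0,150),(180,50,255))
    cn=max(cv2.findContours(fl,0,2)[0],key=cv2.contourArea)+np.array([x,y])
    p=np.array([onz(c,*q[0],36)[:2] for q in cn],np.float32); print('flange',cv2.minEnclosingCircle(cv2.convexHull(p)))
E
```

```text
Traceback (most recent call last):
IndexError: index 0 is out of bounds for axis 0 with size 0
```

```bash
python3 - <<'E'
from h import *
for f in ['wrd','wsq']:
    c=load(f); x,y,w,h=265,180,110,85
    hsv=cv2.cvtColor(c['pixels'][y:y+h,x:x+w],cv2.COLOR_RGB2HSV)
    b=cv2.inRange(hsv,(8,70,30),(28,255,255))
    V=hsv[...,2]; print(f,np.percentile(V[b>0],[5,25,50,75,95]))
    m=((b>0)&(V>215)).astype(np.uint8); m=cv2.morphologyEx(m,cv2.MORPH_OPEN,np.ones((3,3)))
    cn=max(cv2.findContours(m,0,2)[0],key=cv2.contourArea)+np.array([x,y])
    p=np.array([onz(c,*q[0],70)[:2] for q in cn],np.float32)
    r=cv2.minAreaRect(p); print('top',r, cv2.minEnclosingCircle(p)); 
    print('corners',cv2.boxPoints(r).round(1).tolist())
    fl=cv2.inRange(hsv,(0,0,150),(180,50,255))
    cn=max(cv2.findContours(fl,0,2)[0],key=cv2.contourArea)+np.array([x,y])
    p=np.array([onz(c,*q[0],36)[:2] for q in cn],np.float32); print('flange',cv2.minEnclosingCircle(cv2.convexHull(p)))
E
```

```text
wrd [204.   244.75 254.   254.   255.  ]
top ((565.03955078125, -268.22900390625), (30.689016342163086, 24.900793075561523), 89.88273620605469) ((565.052001953125, -268.2398986816406), 15.72734260559082)
corners [[552.5999755859375, -283.5], [577.5, -283.6000061035156], [577.5, -252.89999389648438], [552.5999755859375, -252.89999389648438]]
flange ((564.9807739257812, -270.8601379394531), 19.164525985717773)
wsq [163. 215. 245. 246. 246.]
top ((582.6882934570312, -122.10517120361328), (25.890966415405273, 25.2785701751709), 74.00719451904297) ((582.4126586914062, -122.0011215209961), 17.214902877807617)
corners [[567.0, -131.10000610351562], [591.2999877929688, -138.0], [598.4000244140625, -113.0999984741211], [574.0999755859375, -106.19999694824219]]
flange ((582.05078125, -119.93537139892578), 17.781057357788086)
```

```bash
python3 -m handwheel '[{"delta_rot":[0,0,0],"translation":[0.03,0,1.2],"jaw":1},{"delta_rot":[0,0,0],"translation":[0.03,0,2.2],"jaw":1},{"delta_rot":[0,0,0],"translation":[0.03,0,2.9],"jaw":1},{"delta_rot":[0,0,0],"translation":[0.03,0,2.9],"jaw":1},{"delta_rot":[0,0,0],"translation":[0.03,0,2.9],"jaw":-1}]' 40
python3 -m handwheel '[{"delta_rot":[0,0,0],"translation":[0,0,0],"jaw":-1},{"delta_rot":[0,0,0],"translation":[0,0,0],"jaw":-1},{"delta_rot":[0,0,0],"translation":[0,0,0],"jaw":-1},{"delta_rot":[0,0,0],"translation":[0,0,0],"jaw":-1},{"delta_rot":[0,0,0],"translation":[0,0,0],"jaw":-1}]'
```

```text
t: 1.88
tcp_pos: [566.0, -270.1, 56.8]
tcp_rot: [[-0.002, 1.0, 0.003], [1.0, 0.002, -0.0], [-0.0, 0.003, -1.0]]
wrist_force: [0.8, 0.3, -0.7]
grip_width: 70.1
gripper_force: 0.0
t: 2.5
tcp_pos: [564.8, -271.8, 56.8]
tcp_rot: [[0.0, 1.0, 0.002], [1.0, -0.0, -0.001], [-0.001, 0.002, -1.0]]
wrist_force: [-0.6, 1.9, 7.0]
grip_width: 24.8
gripper_force: 39.3
```

```bash
python3 -m handwheel '[{"delta_rot":[0,0,0],"translation":[0,0,-0.9],"jaw":-1},{"delta_rot":[0,0,0],"translation":[0,0,-2],"jaw":-1},{"delta_rot":[0,0,0],"translation":[1,-0.3,-2],"jaw":-1},{"delta_rot":[0,0,0],"translation":[2,-0.7,-2],"jaw":-1},{"delta_rot":[0,0,0],"translation":[3,-1,-2],"jaw":-1}]'
python3 -m handwheel '[{"delta_rot":[0,0,0],"translation":[1.1,-0.2,0],"jaw":-1},{"delta_rot":[0,0,0],"translation":[2.2,-0.4,0],"jaw":-1},{"delta_rot":[0,0,0],"translation":[3.4,-0.43,0],"jaw":-1},{"delta_rot":[0,0,0],"translation":[4.6,-0.43,0],"jaw":-1},{"delta_rot":[0,0,0],"translation":[4.6,-0.43,0],"jaw":-1}]'
python3 -c "
from h import *
q=[]
for i in range(4): q.append(observe()['tcp_pos']); (snap('wrist','wcar') if i==3 else camera('side'))
print(np.array(q).round(1));print(observe()['wrist_force'])"
```

```text
t: 3.12
tcp_pos: [512.9, -120.1, 155.4]
tcp_rot: [[0.001, 1.0, 0.0], [1.0, -0.001, 0.0], [0.0, 0.0, -1.0]]
wrist_force: [0.8, 0.7, 0.2]
grip_width: 24.7
gripper_force: 41.2
t: 3.75
tcp_pos: [491.9, 114.4, 155.6]
tcp_rot: [[-0.01, 1.0, 0.001], [1.0, 0.01, 0.003], [0.003, 0.001, -1.0]]
wrist_force: [0.1, -0.4, 0.4]
grip_width: 24.6
gripper_force: 41.2
[[491.9 114.4 155.6]
 [492.1 110.9 155.3]
 [492.2 108.7 155.2]
 [492.4 107.4 155.1]]
[-1.10333335  0.03413375 -0.59610954]
```

View pics/wcar.png

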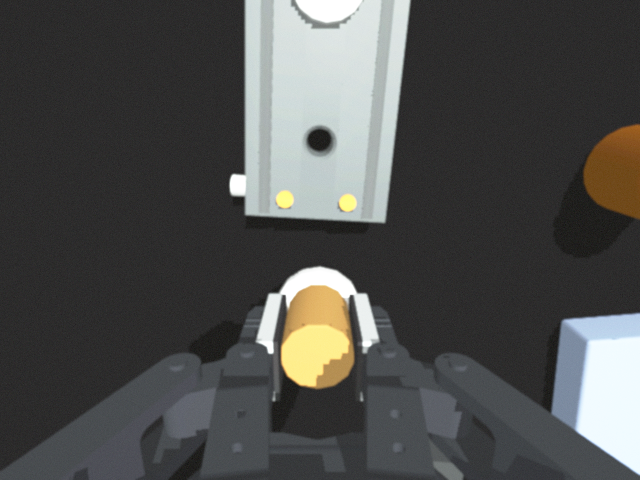

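The picture shows pocket 1 at (319,140) and its screws at (285,200) and (348,203). The held round stub's flange tip is at (318,267), and its block top is at (318,352).

```bash
cat >> h.py <<'E'
def hole(c,x,y,w,h,z,th=70):
    g=cv2.cvtColor(c['pixels'][y:y+h,x:x+w],cv2.COLOR_RGB2GRAY)
    cn=max(cv2.findContours((g<th).astype(np.uint8),0,2)[0],key=cv2.contourArea)+np.array([x,y])
    p=np.array([onz(c,*q[0],z)[:2] for q in cn],np.float32); return cv2.minEnclosingCircle(p)
E
python3 - <<'E'
from h import *
c=load('wcar')
for t in(60,90,130): print('hole',hole(c,295,115,50,50,40,t))
for z,uv in[(41,(285,200)),(41,(348,203))]: print('screw',onz(c,*uv,z).round(1))
zt=155.1-26.8
print('flange tip',onz(c,318,267,zt+6), 'flange top half edges', )
print('top', onz(c,318,352,zt+40))
hsv=cv2.cvtColor(c['pixels'],cv2.COLOR_RGB2HSV)
fl=cv2.inRange(hsv,(0,0,150),(180,60,255))[262:292,275:362]
ys,xs=np.nonzero(fl); p=np.array([onz(c,u+275,v+262,zt+6)[:2] for u,v in zip(xs,ys)],np.float32)
print('flange circ',cv2.minEnclosingCircle(p)); print(observe()['tcp_pos'],observe()['tcp_rot'])
E
```

```text
hole ((493.27099609375, 172.2769012451172), 6.814141750335693)
hole ((493.3063049316406, 172.105712890625), 7.405679225921631)
hole ((493.7294921875, 171.4971160888672), 8.429771423339844)
screw [471.9 135.2  41. ]
screw [511.7 133.2  41. ]
flange tip [492.59367881 127.0178145  134.3       ] flange top half edges
top [492.55584664 109.50869454 168.3       ]
flange circ ((492.3865966796875, 116.24077606201172), 15.686502456665039)
[492.46504226 106.81773839 155.14503191] [[ 2.41471413e-03  9.99997014e-01 -3.76155834e-04]
 [ 9.99996661e-01 -2.41505931e-03 -9.19923740e-04]
 [-9.20829431e-04 -3.73933225e-04 -9.99999506e-01]]
```

```bash
python3 -m handwheel '[{"delta_rot":[0,0,0],"translation":[1.25,0.02,0.3],"jaw":-1},{"delta_rot":[0,0,0],"translation":[1.25,0.02,1.2],"jaw":-1},{"delta_rot":[0,0,0],"translation":[1.25,0.02,1.2],"jaw":-1},{"delta_rot":[0,0,0],"translation":[1.25,0.02,1.2],"jaw":-1},{"delta_rot":[0,0,0],"translation":[1.25,0.02,1.2],"jaw":-1}]'
python3 -c "
from h import *
a=snap('side','s1');b=snap('scene','c1');print(observe()['tcp_pos'])
A=cv2.resize(a['pixels'][150:270,160:320],(400,300),interpolation=2);B=cv2.resize(b['pixels'][130:250,330:490],(400,300),interpolation=2)
cv2.imwrite('pics/ck1.png',np.hstack([A,B])[:,:,::-1])"
```

```text
t: 4.58
tcp_pos: [494.9, 170.1, 97.0]
tcp_rot: [[0.002, 1.0, 0.003], [1.0, -0.002, 0.001], [0.001, 0.003, -1.0]]
wrist_force: [-0.4, 0.0, -0.1]
grip_width: 24.9
gripper_force: 41.1
[494.46226347 170.58425902  96.68924003]
```

View pics/ck1.png

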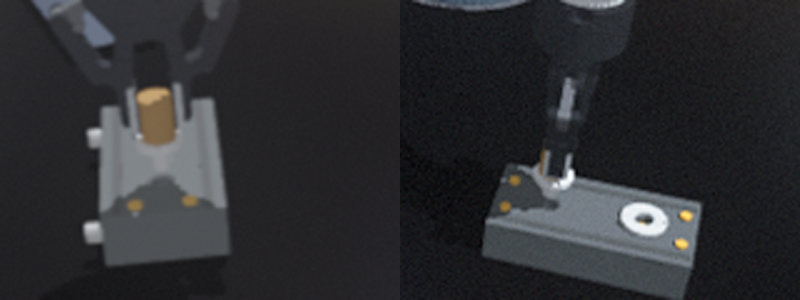

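The side crop shows the stub centred between the carrier's rails. In the scene crop it sits over pocket 1, ahead of the left screws.

```bash
python3 -m handwheel '[{"delta_rot":[0,0,0],"translation":[0,0,0.1],"jaw":-1},{"delta_rot":[0,0,0],"translation":[0,0,0.2],"jaw":-1},{"delta_rot":[0,0,0],"translation":[0,0,0.28],"jaw":-1},{"delta_rot":[0,0,0],"translation":[0,0,0.34],"jaw":-1},{"delta_rot":[0,0,0],"translation":[0,0,0.34],"jaw":-1}]'
```

```text
t: 5.3
tcp_pos: [493.3, 171.0, 78.0]
tcp_rot: [[-0.0, 1.0, -0.001], [1.0, 0.0, -0.0], [-0.0, -0.001, -1.0]]
wrist_force: [-0.6, -0.0, -1.0]
grip_width: 24.8
gripper_force: 41.1
```

```bash
python3 -m handwheel '[{"delta_rot":[0,0,0],"translation":[0,0,0.1],"jaw":-1},{"delta_rot":[0,0,0],"translation":[0,0,0.18],"jaw":-1},{"delta_rot":[0,0,0],"translation":[0,0,0.24],"jaw":-1},{"delta_rot":[0,0,0],"translation":[0,0,0.26],"jaw":-1},{"delta_rot":[0,0,0],"translation":[0,0,0.26],"jaw":-1}]'
```

```text
t: 5.92
tcp_pos: [493.5, 171.0, 66.8]
tcp_rot: [[0.0, 1.0, -0.0], [1.0, -0.0, -0.0], [-0.0, -0.0, -1.0]]
wrist_force: [-2.9, -1.9, 14.0]
grip_width: 24.8
gripper_force: 42.7
```

```bash
python3 -m handwheel '[{"delta_rot":[0,0,0],"translation":[0,0,0],"jaw":1},{"delta_rot":[0,0,0],"translation":[0,0,0],"jaw":1},{"delta_rot":[0,0,0],"translation":[0,0,0],"jaw":1},{"delta_rot":[0,0,0],"translation":[0,0,0],"jaw":1},{"delta_rot":[0,0,0],"translation":[0,0,-0.2],"jaw":1}]'
python3 -m handwheel '[{"delta_rot":[0,0,0],"translation":[0,0,-1],"jaw":1},{"delta_rot":[0,0,0],"translation":[0,0,-2],"jaw":1},{"delta_rot":[0,0,0],"translation":[0.3,0,-2.6],"jaw":1},{"delta_rot":[0,0,0],"translation":[0.3,0,-2.6],"jaw":1},{"delta_rot":[0,0,0],"translation":[0.3,0,-2.6],"jaw":1}]'
python3 -c "
from h import *
camera('side');c=snap('wrist','w2');print(observe()['tcp_pos'])"
```

```text
t: 6.55
tcp_pos: [492.9, 170.8, 75.0]
tcp_rot: [[-0.0, 1.0, -0.002], [1.0, 0.0, -0.001], [-0.001, -0.002, -1.0]]
wrist_force: [-0.1, -0.6, 0.6]
grip_width: 85.1
gripper_force: 0.0
t: 7.18
tcp_pos: [493.0, 185.4, 204.8]
tcp_rot: [[0.0, 1.0, -0.001], [1.0, -0.0, -0.001], [-0.001, -0.001, -1.0]]
wrist_force: [-0.8, -0.4, -0.5]
grip_width: 85.1
gripper_force: 0.0
[492.72690717 185.1356603  204.01610609]
```

View pics/w2.png

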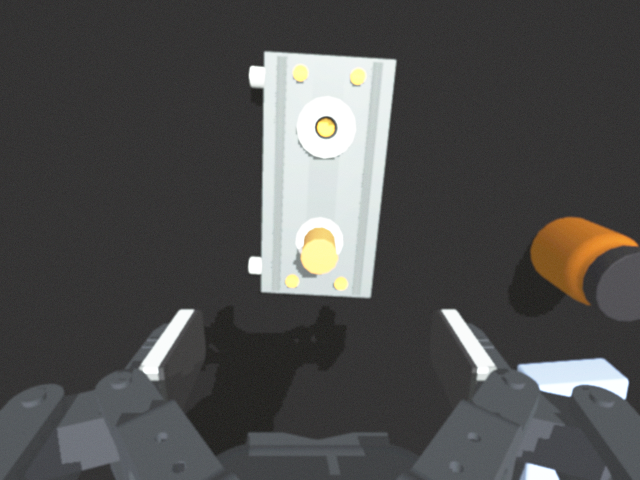

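The round stub stands upright in pocket 1, flange at (319,240) and block top at (319,257). The ring is at (326,127), and the screws are at (301,73), (358,76), (292,281) and (341,284).

```bash
python3 - <<'E'
from h import *
c=load('w2')
hsv=cv2.cvtColor(c['pixels'],cv2.COLOR_RGB2HSV)
wm=cv2.inRange(hsv,(0,0,235),(180,30,255))
for n,(x,y,w,h),z in[('ring',(285,90,82,75),46),('flange',(290,205,60,50),46)]:
    cn=max(cv2.findContours(wm[y:y+h,x:x+w],0,2)[0],key=cv2.contourArea)+np.array([x,y])
    p=np.array([onz(c,*q[0],z)[:2] for q in cn],np.float32); print(n,cv2.minEnclosingCircle(p),p.min(0),p.max(0))
print('bore',onz(c,326,127,46))
s=np.array([onz(c,*q,41)[:2] for q in[(301,73),(358,76),(292,281),(341,284)]]); print(s.round(1),s.mean(0),s[:2].mean(0)-s[2:].mean(0))
y=cv2.inRange(hsv,(20,120,100),(35,255,255)); k,_,st,ce=cv2.connectedComponentsWithStats(y)
for i in range(1,k):
    if st[i,4]>40: print(st[i],onz(c,*ce[i],41).round(1))
E
```

```text
ring ((497.3299560546875, 255.52334594726562), 37.702083587646484) [468.9186  230.02269] [526.6437  280.30713]
flange ((493.94683837890625, 172.54513549804688), 19.37071990966797) [475.1072  160.67952] [512.2416  190.39381]
bore [498.46231161 255.86242692  46.        ]
[[481.1 291.6]
 [520.4 289.6]
 [471.8 135.6]
 [511.6 133. ]] [496.23787539 212.43588052] [  9.02105491 156.33253269]
[317 118  18  19 120] [498.7 257.1  41. ]
[304 228  30  19 238] [494.6 174.6  41. ]
```

```bash
python3 -m handwheel '[{"delta_rot":[0,0,0.6],"translation":[-1.1,0.4,0],"jaw":1},{"delta_rot":[0,0,1.2],"translation":[-2.2,0.8,0],"jaw":1},{"delta_rot":[0,0,1.8],"translation":[-3.3,1.2,0],"jaw":1},{"delta_rot":[0,0,2.5],"translation":[-4.4,1.6,0],"jaw":1},{"delta_rot":[0,0,3.2],"translation":[-5.4,1.8,0],"jaw":1}]'
python3 -m handwheel '[{"delta_rot":[0,0,0],"translation":[-0.4,0,0],"jaw":1},{"delta_rot":[0,0,0],"translation":[-0.7,-0.2,0],"jaw":1},{"delta_rot":[0,0,0],"translation":[-0.7,-0.2,0],"jaw":1},{"delta_rot":[0,0,0],"translation":[-0.7,-0.2,0],"jaw":1},{"delta_rot":[0,0,0],"translation":[-0.7,-0.2,0],"jaw":1}]'
python3 - <<'E'
from h import *
camera('side'); c=snap('wrist','wsq2'); s=observe(); R=np.array(s['tcp_rot']); print(s['tcp_pos'],R.round(3)); 
print('delta units', (R.T@(np.array([582.5,-122,57])-s['tcp_pos'])/50).round(3))
hsv=cv2.cvtColor(c['pixels'],cv2.COLOR_RGB2HSV); u,v=map(int,proj(c,[582.5,-122,70])[0]); print(u,v)
x,y=u-50,v-45; hv=hsv[y:y+90,x:x+100]; m=((cv2.inRange(hv,(8,70,30),(28,255,255))>0)&(hv[...,2]>215)).astype(np.uint8)
m=cv2.morphologyEx(m,cv2.MORPH_OPEN,np.ones((3,3)))
cn=max(cv2.findContours(m,0,2)[0],key=cv2.contourArea)+np.array([x,y])
p=np.array([onz(c,*q[0],70)[:2] for q in cn],np.float32); print(cv2.minAreaRect(p))
E
```

```text
t: 7.9
tcp_pos: [583.4, -86.6, 203.9]
tcp_rot: [[0.279, 0.96, -0.002], [0.96, -0.279, -0.0], [-0.001, -0.002, -1.0]]
wrist_force: [-0.3, -0.4, -0.4]
grip_width: 85.6
gripper_force: 0.0
t: 8.52
tcp_pos: [564.6, -113.2, 205.5]
tcp_rot: [[0.273, 0.962, 0.001], [0.962, -0.273, 0.001], [0.001, 0.0, -1.0]]
wrist_force: [1.1, 0.4, 0.1]
grip_width: 85.4
gripper_force: 0.0
[ 564.59433074 -113.81798041  205.41751803] [[ 0.274  0.962  0.   ]
 [ 0.962 -0.274  0.   ]
 [ 0.     0.    -1.   ]]
delta units [-0.061  0.388  2.968]
345 236
((582.680908203125, -122.27516174316406), (25.19089126586914, 25.359132766723633), 74.17388916015625)
```

```bash
python3 -m handwheel '[{"delta_rot":[0,0,0],"translation":[-0.05,0.38,0.6],"jaw":1},{"delta_rot":[0,0,0],"translation":[-0.05,0.38,1.4],"jaw":1},{"delta_rot":[0,0,0],"translation":[-0.05,0.38,2.4],"jaw":1},{"delta_rot":[0,0,0],"translation":[-0.05,0.38,2.98],"jaw":1},{"delta_rot":[0,0,0],"translation":[-0.05,0.38,2.98],"jaw":1}]'
python3 -m handwheel '[{"delta_rot":[0,0,0],"translation":[0,0,0],"jaw":-1},{"delta_rot":[0,0,0],"translation":[0,0,0],"jaw":-1},{"delta_rot":[0,0,0],"translation":[0,0,0],"jaw":-1},{"delta_rot":[0,0,0],"translation":[0,0,0],"jaw":-1},{"delta_rot":[0,0,0],"translation":[0,0,0],"jaw":-1}]' 70
```

```text
t: 9.25
tcp_pos: [580.2, -121.8, 54.1]
tcp_rot: [[0.275, 0.961, -0.005], [0.961, -0.275, 0.001], [-0.001, -0.005, -1.0]]
wrist_force: [-0.2, -0.4, -0.1]
grip_width: 85.3
gripper_force: 0.0
t: 9.88
tcp_pos: [582.8, -122.6, 57.7]
tcp_rot: [[0.276, 0.961, 0.002], [0.961, -0.276, -0.0], [0.0, 0.002, -1.0]]
wrist_force: [-0.5, -0.6, 6.0]
grip_width: 25.0
gripper_force: 69.8
```

```bash
python3 -m handwheel '[{"delta_rot":[0,0,0],"translation":[0,0,-1],"jaw":-1},{"delta_rot":[0,0,0],"translation":[0,0,-2],"jaw":-1},{"delta_rot":[0,0,0],"translation":[0.9,-0.5,-2.2],"jaw":-1},{"delta_rot":[0,0,0],"translation":[1.9,-1,-2.2],"jaw":-1},{"delta_rot":[0,0,0],"translation":[2.9,-1.6,-2.2],"jaw":-1}]'
python3 -m handwheel '[{"delta_rot":[0,0,0],"translation":[1,-0.5,0],"jaw":-1},{"delta_rot":[0,0,0],"translation":[2,-1,0],"jaw":-1},{"delta_rot":[0,0,0],"translation":[2.9,-1.6,0],"jaw":-1},{"delta_rot":[0,0,0],"translation":[3.4,-1.9,0],"jaw":-1},{"delta_rot":[0,0,0],"translation":[3.4,-1.9,0],"jaw":-1}]'
python3 - <<'E'
from h import *
camera('side'); c=snap('wrist','wh'); s=observe(); R=np.array(s['tcp_rot']); print(s['tcp_pos'],R.round(3),s['wrist_force']); 
print('delta units', (R.T@(np.array([498.4,255.7,90])-s['tcp_pos'])/50).round(3))
E
```

```text
t: 10.5
tcp_pos: [544.4, 40.4, 166.5]
tcp_rot: [[0.276, 0.961, 0.001], [0.961, -0.276, 0.0], [0.0, 0.001, -1.0]]
wrist_force: [0.8, 0.9, -0.9]
grip_width: 24.8
gripper_force: 73.3
t: 11.12
tcp_pos: [499.0, 231.4, 166.1]
tcp_rot: [[0.27, 0.963, -0.001], [0.963, -0.27, 0.001], [0.001, -0.001, -1.0]]
wrist_force: [0.1, -0.8, -1.7]
grip_width: 24.7
gripper_force: 73.3
[500.44240993 227.62015214 166.07645766] [[ 0.276  0.961 -0.   ]
 [ 0.961 -0.276 -0.001]
 [-0.001  0.    -1.   ]] [ 1.53302017 -0.77816147 -1.08662649]
delta units [ 0.53  -0.194  1.521]
```

View pics/wh.png

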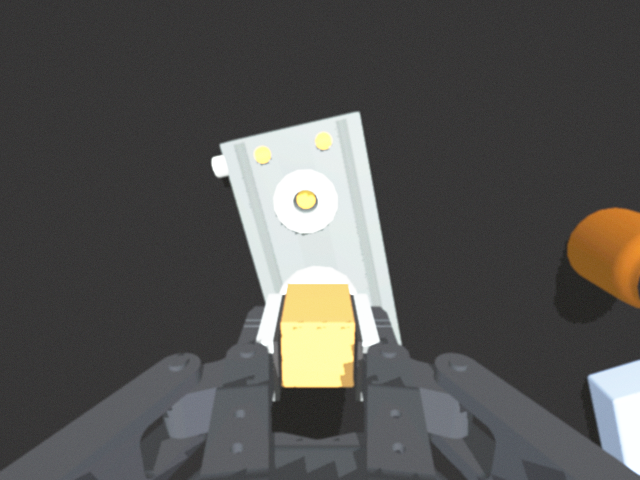

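The held square block's top is centred at (318,355) with its flange tip at (318,267). The ring is fully visible at (305.5,201).

```bash
python3 - <<'E'
from h import *
c=load('wh'); s=observe(); R=np.array(s['tcp_rot']); T=np.array(s['tcp_pos'])
hsv=cv2.cvtColor(c['pixels'],cv2.COLOR_RGB2HSV); wm=cv2.inRange(hsv,(0,0,215),(180,30,255))
x,y,w,h=262,160,90,80; cn=max(cv2.findContours(wm[y:y+h,x:x+w],0,2)[0],key=cv2.contourArea)+np.array([x,y])
p=np.array([onz(c,*q[0],46)[:2] for q in cn],np.float32); print('ring',cv2.fitEllipse(p),cv2.minEnclosingCircle(p))
zt=T[2]-27
tip=onz(c,318,267,zt+6); top=onz(c,318,355,zt+40)
print('tip-18',(tip-R[:,0]*18),'top',top,'tool frame', R.T@(tip-T), R.T@(top-T))
E
```

```text
ring ((498.6879577636719, 251.93882751464844), (58.55805587768555, 113.50785827636719), 164.5485382080078) ((501.0779724121094, 254.92990112304688), 37.50771713256836)
tip-18 [499.93358662 230.53205913 145.09565831] top [499.7763238  229.8072175  179.07645766] tool frame [20.68081582 -1.29361968 20.97788882] [  1.90447455  -1.24310725 -13.00209932]
```

```bash
python3 - <<'E'
from h import *
c=load('wh'); s=observe(); R=np.array(s['tcp_rot'])
g=c['pixels'][165:240,268:345]; hsv=cv2.cvtColor(g,cv2.COLOR_RGB2HSV)
m=((hsv[...,1]<40)&(hsv[...,2]>225)).astype(np.uint8)
m=cv2.morphologyEx(m,cv2.MORPH_OPEN,np.ones((7,7))); cn=max(cv2.findContours(m,0,2)[0],key=cv2.contourArea)+np.array([268,165])
e=cv2.fitEllipse(cn); print(e); b=onz(c,*e[0],46); print(b, onz(c,305.5,201,46))
print((R.T@(b-np.array([499.9,230.2,46]))/50).round(3))
E
```

```text
((299.2257995605469, 198.1055908203125), (71.79898071289062, 207.452880859375), 88.44204711914062)
[495.53943085 259.01276149  46.        ] [498.90171128 256.08288013  46.        ]
[ 0.53  -0.243 -0.001]
```

```bash
python3 -m handwheel '[{"delta_rot":[0,0,0],"translation":[0.51,-0.18,0.3],"jaw":-1},{"delta_rot":[0,0,0],"translation":[0.51,-0.18,1],"jaw":-1},{"delta_rot":[0,0,0],"translation":[0.51,-0.18,1.36],"jaw":-1},{"delta_rot":[0,0,0],"translation":[0.51,-0.18,1.36],"jaw":-1},{"delta_rot":[0,0,0],"translation":[0.51,-0.18,1.36],"jaw":-1}]'
python3 -m handwheel '[{"delta_rot":[0,0,0],"translation":[0,0,0.08],"jaw":-1},{"delta_rot":[0,0,0],"translation":[0,0,0.16],"jaw":-1},{"delta_rot":[0,0,0],"translation":[0,0,0.2],"jaw":-1},{"delta_rot":[0,0,0],"translation":[0,0,0.2],"jaw":-1},{"delta_rot":[0,0,0],"translation":[0,0,0.2],"jaw":-1}]'
```

```text
t: 11.85
tcp_pos: [499.8, 255.1, 99.2]
tcp_rot: [[0.277, 0.961, 0.002], [0.961, -0.277, 0.001], [0.001, 0.001, -1.0]]
wrist_force: [0.1, 0.7, 0.1]
grip_width: 24.6
gripper_force: 73.3
t: 12.48
tcp_pos: [498.9, 255.6, 88.4]
tcp_rot: [[0.276, 0.961, 0.0], [0.961, -0.276, 0.0], [0.0, 0.0, -1.0]]
wrist_force: [0.6, -0.3, -0.1]
grip_width: 24.8
gripper_force: 73.3
```

```bash
python3 -m handwheel '[{"delta_rot":[0,0,0],"translation":[0,0,0.06],"jaw":-1},{"delta_rot":[0,0,0],"translation":[0,0,0.12],"jaw":-1},{"delta_rot":[0,0,0],"translation":[0,0,0.18],"jaw":-1},{"delta_rot":[0,0,0],"translation":[0,0,0.24],"jaw":-1},{"delta_rot":[0,0,0],"translation":[0,0,0.24],"jaw":-1}]'
python3 -m handwheel '[{"delta_rot":[0,0,0],"translation":[0,0,0.03],"jaw":-1},{"delta_rot":[0,0,0],"translation":[0,0,0.06],"jaw":-1},{"delta_rot":[0,0,0],"translation":[0,0,0.08],"jaw":-1},{"delta_rot":[0,0,0],"translation":[0,0,0.08],"jaw":-1},{"delta_rot":[0,0,0],"translation":[0,0,0.08],"jaw":-1}]'
```

```text
t: 13.1
tcp_pos: [499.0, 255.7, 76.5]
tcp_rot: [[0.276, 0.961, 0.0], [0.961, -0.276, 0.0], [0.0, 0.0, -1.0]]
wrist_force: [-1.7, 0.5, 5.7]
grip_width: 24.9
gripper_force: 74.2
t: 13.72
tcp_pos: [499.0, 255.6, 73.8]
tcp_rot: [[0.276, 0.961, 0.0], [0.961, -0.276, 0.0], [0.0, 0.0, -1.0]]
wrist_force: [-3.8, -2.2, 13.4]
grip_width: 24.6
gripper_force: 75.3
```

```bash
python3 -m handwheel '[{"delta_rot":[0,0,0],"translation":[0,0,0.01],"jaw":-1},{"delta_rot":[0,0,0],"translation":[0,0,0.02],"jaw":-1},{"delta_rot":[0,0,0],"translation":[0,0,0.03],"jaw":-1},{"delta_rot":[0,0,0],"translation":[0,0,0.04],"jaw":-1},{"delta_rot":[0,0,0],"translation":[0,0,0.04],"jaw":-1}]' 100
python3 - <<'E'
from h import *
a=snap('side','s3');b=snap('scene','c3'); w=snap('wrist','w3'); s=observe(); print(s['tcp_pos'],s['wrist_force'],s['moment'])
f=lambda i,x,y:cv2.resize(i['pixels'][y:y+120,x:x+160],(400,300),interpolation=2)
cv2.imwrite('pics/ck3.png',np.hstack([f(a,150,130),f(b,340,140)])[:,:,::-1])
E
```

```text
t: 14.35
tcp_pos: [499.1, 255.8, 73.8]
tcp_rot: [[0.276, 0.961, 0.001], [0.961, -0.276, 0.0], [0.0, 0.001, -1.0]]
wrist_force: [-7.3, -4.8, 27.4]
grip_width: 24.9
gripper_force: 99.4
[499.10467531 255.72338577  73.7993952 ] [-6.92439876 -3.5885622  27.78418767] [-0.98107436  1.91708262 -0.00737341]
```

View pics/ck3.png

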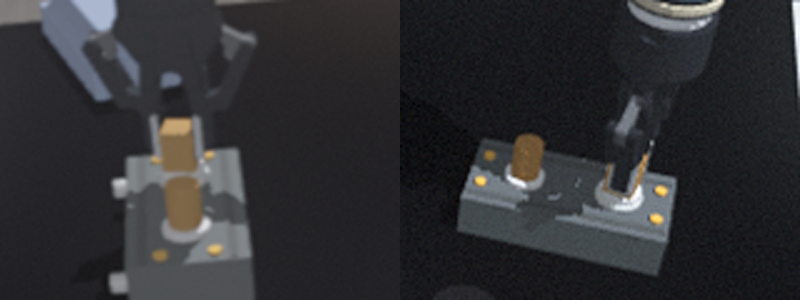

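Both crops show the round stub seated in pocket 1 and the square stub down on the ring. TCP height stayed at 73.8 mm while the push rose from 13 to 27 N, which matches the hard stop (46 + 27.7 mm grasp height).

```bash
python3 -c "
from rig import *
print(job_done())"
```

```text
the job is handed in; nothing more can be done
None
```

The job is handed in at about 14.5 s: the round stub is home and released in pocket 1, and the square stub is held pressed on pocket 2's ring with about 27 N, with the bare stub, slide box and jar not touched.

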